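# Sort the glaze pots and test tiles into their trays

### The job

Put each glaze away in the tray marked with its colour: the orange pot and the orange test tile go in the tray with the orange strip, the blue-black pot and the black tile in the tray with the blue-black strip. Stand each pot upright in the round well and lay each tile flat, glaze up, on the floor of the rectangular bay beside it; set things down rather than drop them. Leave the cream pot and the pale cup where they stand.

Things in the scene. Friction and masses are not known exactly. Their poses are not given: they have to be found in the camera images.
- orange_pot: Loose screw-cap glaze pot, orange-red with a white cap and a white label, 53 mm in diameter, 61 mm tall, about 0.17 kg. The straight body reaches up to 45 mm, the cap (48 mm in diameter) is fixed on it. Origin: centre of its underside, z up.
- dark_pot: Loose screw-cap glaze pot, blue-black with a black cap and a white label, 58 mm in diameter, 72 mm tall, about 0.18 kg. The straight body reaches up to 52 mm, the cap (52 mm in diameter) is fixed on it. Origin: centre of its underside, z up.
- orange_tile: Loose fired clay test tile with an orange glaze on top, 58 (x) x 41 (y) x 14 mm, about 0.06 kg; only its lowest 9 mm are firm to grip, so take it low by its sides. Origin: centre of its underside, z up.
- dark_tile: Loose fired clay test tile with a black glaze on top, 62 (x) x 40 (y) x 12 mm, about 0.06 kg; only its lowest 8 mm are firm to grip, so take it low by its sides. Origin: centre of its underside, z up.
- orange_tray: Fixed light grey tray, 130 (x) x 204 (y) x 14 mm, with an orange strip (108 x 13 mm, along x) across its middle. Origin: centre of its underside, z up. Round pot well, 80 mm wide, centre at y +55 mm; rectangular tile bay, 118 (x) x 84 (y) mm inside, centre at y -52 mm; x 0 for both. Both floors 6 mm above the bench, all rims 14 mm.
- dark_tray: Fixed light grey tray, 130 (x) x 204 (y) x 14 mm, with a blue-black strip (108 x 13 mm, along x) across its middle. Origin: centre of its underside, z up. Round pot well, 80 mm wide, centre at y +55 mm; rectangular tile bay, 118 (x) x 84 (y) mm inside, centre at y -52 mm; x 0 for both. Both floors 6 mm above the bench, all rims 14 mm.
- cream_pot: Bystander: loose cream-coloured glaze pot with a cream cap, 57 mm in diameter, 94 mm tall, to be left where it stands. Origin: centre of its underside, z up.
- slip_cup: Bystander: loose open pale grey cup, 66 mm in diameter, 66 mm tall, to be left where it stands. Origin: centre of its underside, z up.

How it is judged (in metres and radians):
At the end, for the whole second after the job is handed in: Each pot stands upright (0.1 rad) on the floor of the well, within 16 mm of its centre, and each tile lies flat (0.08 rad), glaze up, any yaw, on the floor of the bay, within 42 mm (tray x) and 26 mm (tray y) of its centre, in its own colour's tray; heights within 3.5 mm; all at rest (x of orange_pot in the frame of orange_tray between -0.016 and 0.016 m and y of orange_pot in the frame of orange_tray between 0.039 and 0.071 m and z of orange_pot in the frame of orange_tray between 0.0025 and 0.0095 m and angle between each of orange_pot, dark_pot's own z axis and vertical below 0.1 rad and x of orange_tile in the frame of orange_tray between -0.042 and 0.042 m and y of orange_tile in the frame of orange_tray between -0.078 and -0.026 m and z of orange_tile in the frame of orange_tray between 0.0025 and 0.0095 m and angle between each of orange_tile, dark_tile's own z axis and vertical below 0.08 rad and x of dark_pot in the frame of dark_tray between -0.016 and 0.016 m and y of dark_pot in the frame of dark_tray between 0.039 and 0.071 m and z of dark_pot in the frame of dark_tray between 0.0025 and 0.0095 m and x of dark_tile in the frame of dark_tray between -0.042 and 0.042 m and y of dark_tile in the frame of dark_tray between -0.078 and -0.026 m and z of dark_tile in the frame of dark_tray between 0.0025 and 0.0095 m and linear speed of each of orange_pot, dark_pot, orange_tile, dark_tile below 0.02 m/s and angular speed of each of orange_pot, dark_pot, orange_tile, dark_tile below 0.2 rad/s); the robot touches nothing.
It fails at once if the cream pot or the pale cup is pushed more than 20 mm or tipped (distance of any of cream_pot, slip_cup from where it was at the start of the episode above 0.02 m or angle between any of cream_pot, slip_cup's own z axis and vertical above 0.3 rad).
It fails at once if a pot or a tile is dropped from more than 50 mm above the bench ((height (world z) of orange_pot above 0.05 m and contact force between orange_pot and anything else below 0.001 N) or (height (world z) of dark_pot above 0.05 m and contact force between dark_pot and anything else below 0.001 N) or (height (world z) of orange_tile above 0.05 m and contact force between orange_tile and anything else below 0.001 N) or (height (world z) of dark_tile above 0.05 m and contact force between dark_tile and anything else below 0.001 N)).
It also fails if it takes over 99 s, if anything falls off the work surface, if the arm or the gripper's body presses on something with over 40 N, if the wrist force passes 120 N, or if a joint passes its speed limit or range.

### The arm

A 6-joint arm with a two-finger parallel gripper is mounted at the origin on the work surface; the furniture and walls round the work are solid. World frame = base frame: x ahead of the robot, y to its left, z up, the work surface at z = 0. Lengths are in mm, angles in rad, forces in N, time in s.
With the tool pointing down it reaches from about 350 to 975 mm from the base axis. Payload 7.1 kg.
Tool frame: the origin (TCP) lies at the very end of the fingers, on their centre line; the grasp point (between the pads) lies 19 mm behind it; z points along the fingers, y is the line along which they close (so a half turn about z gives the same grasp; the last joint's range is limited). The gripper opens to 88 mm and grips with 3 to 60 N. Pads are 20 mm wide; open, the fingers measure 115 mm over their backs; the gripper's body (75 mm by 178 mm) begins 61 mm behind the grasp point.
Start: joints at [-1.305, 0.423, 1.63, -0, 1.089, -0.019], TCP at [175.622, -599.801, 222.675] pointing down, gripper open.
Joint ranges: [-3, 3], [-0.9, 2.11], [0.09, 2.58], [-1.31, 4.45], [0.11, 2.69], [-2.54, 2.54]. Speed limits (rad/s): [2.39, 2.39, 3.01, 3.14, 3.14, 3.14].

### API

Orientations are given as a rotation vector (axis times angle).
In Python, from workcell import sensors, imaging, close_job gives the robot as it stands. The module is installed in compiled form; this text tells all that it offers.
- The arm moves only by the tool servo_tool, never from a script. Its argument "steps" is a list of rows, each a list of 3 entries, a list of its own where there are three numbers: the shift along the world's x, y, z in m, then the turn, a rotation vector about the world's x, y, z in degrees, then the opening, from -1 (shut) to 1 (fully open). A call has exactly 8 rows; each row shifts and turns the commanded pose from where the row before left it; what a row does not reach is not made up. A row lasts 1/12 s, in which the tool goes at most 41.7 mm and 7.16 degrees, less where a joint would pass 70% of its speed; a pose out of reach is approached as far as the arm can. A call is refused whole if a number of a shift passes 0.0417 or a number of a turn 7.16, either way. A call with a gripper value outside its range is refused whole. The fingers move at their own pace and stop on an object; the grip force is fixed at half the most. Time passes only in rows, so rows that do not move let the fingers close, or fill a call up. It gives the time, the measured TCP pose, the force, the opening and the grip force at its end, in the units of the state.
- sensors.get_obs(): the state, without advancing time (a new reading comes with each control period).
- imaging.get_image(name): name is "scene" or "side" or "wrist"; returns a dict with "color" (420x560x3 uint8, blue, green, red), "range_z" (420x560 float32, mm along the optical axis (not along the pixel's ray), 0 where there is no reading), "vertical_fov" (degrees; the focal length in pixels is half the picture's height over the tangent of half this angle, whatever the lens; pixels are square), "cx", "cy" (the principal point, pixels), "k1" (the pictures are not rectified: a ray, as slopes to the right and down, at radius r is drawn at 1 + k1 r^2 times it, then the intrinsics apply), "rvec" (rotation vector, rad) and "tvec" (3), from world to camera coordinates, as OpenCV has them; the wrist camera has in their place "tool_from_camera" (4x4, takes a point from camera to tool coordinates, whose origin is the TCP and whose axes are the flange's). Camera axes: x right, y down, z forward; pixel columns grow to the right and rows downward; lengths in mm; the calibration is good to about 2 mm. A picture is of the moment at which its call begins: read the wrist's pose just before it.
- close_job(): hands the job in; it is judged then, once.
The state is a dict: "t": time; "qpos": joint angles; "qvel": joint speeds; "joint_torque": joint torques, N m; "ee_pos": TCP position; "orientation": TCP orientation; "ft_force": force on the tool from outside, world axes, zero at the start; "moment": the same for the moment, N m; "width": finger opening in mm; "grasp_force": force on a finger pad.
Only numpy, scipy, OpenCV 4.12 (cv2) and the standard library are available. Lean on these libraries where they do the work, as an engineer would, in place of code of your own. Each camera call takes 0.05 s, during which the arm holds its last target. There are 200 camera calls.

## Working session

There is one attempt and no reset: what is moved stays moved. The work goes in short steps, Python scripts to look and compute and a tool call to move; the robot and the scene stay as the last step left them, time stands still between calls to the robot, and variables do not carry over. Pictures are saved under pics/ and viewed, at most 14 in all, crops included, and the job is handed in when it is done.

Besides the shell and the picture viewer there is one more tool, called after ">>>" as name(argument=value, ...), one argument or row to a line, values as JSON. servo_tool: Moves the arm, as the interface text tells. Its arguments: {"type":"object","properties":{"steps":{"type":"array"}},"required":["steps"]}

```bash
mkdir -p pics; cat > h.py <<'E'
import numpy as np, cv2
from workcell import sensors, imaging, close_job
def grab(name):
    o=sensors.get_obs(); d=imaging.get_image(name)
    H=d["color"].shape[0]; f=H/2/np.tan(np.radians(d["vertical_fov"])/2)
    if name=="wrist":
        T=np.array(d["tool_from_camera"]); R=cv2.Rodrigues(np.array(o["orientation"],float))[0]
        Rw=R@T[:3,:3]; C=R@T[:3,3]+np.array(o["ee_pos"])
    else:
        R=cv2.Rodrigues(np.array(d["rvec"],float))[0]; Rw=R.T; C=-R.T@np.array(d["tvec"],float).ravel()
    d.update(f=f,Rw=Rw,C=C); return d
def slopes(d,uv):
    p=(np.asarray(uv,float).reshape(-1,2)-[d["cx"],d["cy"]])/d["f"]; s=p.copy()
    for _ in range(20): s=p/(1+d["k1"]*(s**2).sum(1,keepdims=True))
    return s
def onplane(d,uv,z):
    s=slopes(d,uv); r=np.c_[s,np.ones(len(s))]@d["Rw"].T
    return d["C"]+r*((z-d["C"][2])/r[:,2:])
def cloud(d):
    h,w=d["range_z"].shape; v,u=np.mgrid[:h,:w]; s=slopes(d,np.c_[u.ravel(),v.ravel()])
    P=(np.c_[s,np.ones(len(s))]*d["range_z"].reshape(-1,1))@d["Rw"].T+d["C"]
    P[d["range_z"].ravel()==0]=np.nan
    return P.reshape(h,w,3)
E
python3 - <<'E'
from h import *
for n in("scene","side"):
    d=grab(n); cv2.imwrite(f"pics/{n}0.png",d["color"]); P=cloud(d); np.savez(f"{n}0.npz",P=P,c=d["color"])
    print(n,d["C"],d["f"],d["k1"])
o=sensors.get_obs();print(o)
E
```

```text
scene [-190.72054883  630.45244254 1138.27568269] 452.0574623709152 -0.09143414527287302
side [1183.1983231  -615.44160539 1170.18958729] 462.9543728883715 0.027440671188515776
{'t': 0.1, 'qpos': array([-1.30498697e+00,  4.23785669e-01,  1.63060109e+00,  1.67221656e-05,
        1.08859402e+00, -1.89904070e-02]), 'qvel': array([-2.56267442e-05, -1.95610709e-03, -1.89428866e-03,  6.97463258e-04,
        9.79073735e-04,  1.00409566e-03]), 'joint_torque': array([ 6.09368672e-04, -5.45613742e+01, -2.74325037e+01,  6.45380630e-02,
        1.87882315e-02, -4.12063412e-05]), 'ee_pos': array([ 175.50703862, -599.33193645,  221.97106707]), 'orientation': array([-3.10843055e+00, -4.45644213e-01,  2.45213587e-04]), 'ft_force': array([-0.71330296,  0.58525202, -1.46131212]), 'moment': array([-0.04815786, -0.01745879,  0.01549953]), 'grasp_force': 0.0, 'width': 87.75464704925933}
```

View pics/scene0.png

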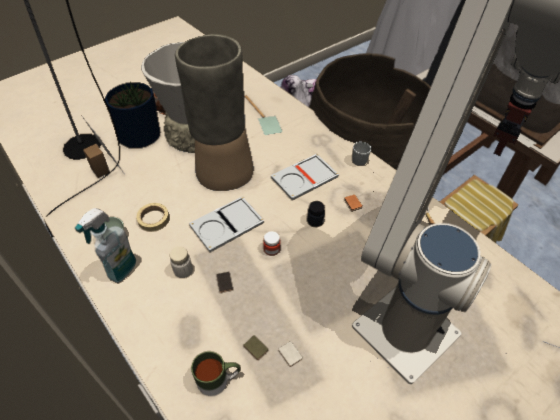

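View pics/side0.png

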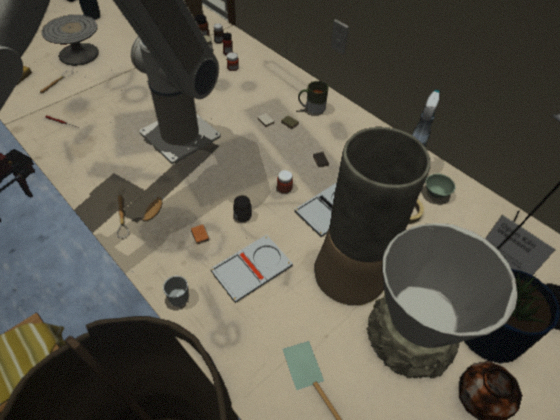

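The scene view shows the orange pot at (272,243), dark pot (316,213), orange tile (353,202) and black tile (224,282). The dark tray is at (227,224) with its well on the left end, and the orange tray at (305,177). The cream pot is at (180,262), the cup at (361,153), and a tall vase stands behind the trays.

```bash
python3 - <<'E'
from h import *
A=np.load("scene0.npz");P=A["P"];c=A["c"];hsv=cv2.cvtColor(c,cv2.COLOR_BGR2HSV)
for n,(u,v) in dict(opot=(272,243),dpot=(316,213),otile=(353,202),dtile=(224,282),dtray=(227,224),dwell=(211,230),otray=(305,177),owell=(292,181),cream=(180,262),cup=(361,153),olive=(255,347),vasebot=(223,185),tvl=(172,180)).items():
    print(n,P[v,u].round(0),hsv[v,u])
def rect(mask,n):
    cs=max(cv2.findContours(mask.astype(np.uint8),0,1)[0],key=cv2.contourArea); return cs[:,0]
import h
d=grab("scene")
def comp(m,seed):
    k,l=cv2.connectedComponents(m.astype(np.uint8),connectivity=4); x=l==l[seed[1],seed[0]]; return x
def show(n,m,z):
    v,u=np.where(m); X=onplane(d,np.c_[u,v],z)[:,:2].astype(np.float32)
    r=cv2.minAreaRect(X); print(n,len(X),np.round(r[0]),np.round(r[1]),round(r[2],1),"mean",X.mean(0).round())
H,S,V=hsv[...,0].astype(int),hsv[...,1].astype(int),hsv[...,2].astype(int)
show("otile",comp((S>150)&(V>60)&((H<14)|(H>174)),(353,202)),14)
show("dtile",comp(V<75,(224,282)),12)
m=(S>150)&((H<10)|(H>174))&(V>80)
box=np.zeros_like(m);box[160:195,290:320]=1;show("ostrip",m&box,14)
m=V<70;box=np.zeros_like(m);box[205:235,215:240]=1;show("dstrip",m&box,14)
# heights: objects by depth above bench
Z=P[...,2];ok=np.isfinite(Z)&(P[...,0]>150)&(P[...,0]<900)&(abs(P[...,1])<700)
for n,(u,v),r in(("opot",(272,243),25),("dpot",(316,213),25),("cream",(180,262),25),("cup",(361,153),25)):
    b=np.zeros_like(ok);b[v-r:v+r,u-r:u+r]=1;zz=Z[b&ok];t=np.percentile(zz,99);q=P[b&ok&(Z>t-6)];print(n,t.round(),len(q),((q.min(0)+q.max(0))/2).round(), q.min(0).round(),q.max(0).round())
q=P[ok&(Z>40)&(Z<150)&(np.arange(560)[None,:]>160)&(np.arange(560)[None,:]<300)&(np.arange(420)[:,None]<200)]
print("vase",np.nanpercentile(q,[2,50,98],axis=0).round())
E
```

```text
opot [427. 127.  60.] [ 21  19 179]
dpot [428. -49.  65.] [ 0  0 11]
otile [ 415. -212.   14.] [ 12 164 185]
dtile [433. 301.  11.] [14 61 54]
dtray [599. 172.  17.] [30  5 56]
dwell [620. 221.   5.] [ 25   7 209]
otray [ 608. -168.    8.] [ 10  37 185]
owell [ 623. -121.    6.] [ 30   9 208]
cream [522. 382.  86.] [19 62 78]
cup [ 531. -360.   69.] [ 26  15 120]
olive [218. 353.  14.] [23 90 96]
vasebot [736.  91.  32.] [ 16 100  74]
tvl [898. 201.  -2.] [ 19  47 230]
otile 134 [ 416. -213.] [37. 55.] 72.5 mean [ 416. -212.]
dtile 211 [433. 300.] [35. 59.] 64.7 mean [434. 299.]
ostrip 54 [ 615. -172.] [  9. 101.] 84.5 mean [ 615. -174.]
dstrip 78 [614. 165.] [ 10. 102.] 86.7 mean [613. 165.]
opot 64.0 147 [446. 117.  62.] [422.  94.  58.] [469. 139.  67.]
dpot 74.0 155 [444. -64.  73.] [419. -90.  68.] [468. -38.  78.]
cream 96.0 210 [545. 373.  94.] [519. 349.  90.] [571. 398.  98.]
cup 76.0 61 [ 570. -455.   77.] [ 519. -521.   70.] [ 620. -389.   84.]
vase [[719. -34.  42.]
 [742.  81.  95.]
 [841. 130. 148.]]
```

>>> servo_tool(
  steps=[
    [[0.015, 0.0241, -0.0045], [0, 0, -2.1], 1],
    [[0.015, 0.0241, -0.0045], [0, 0, -2.1], 1],
    [[0.015, 0.0241, -0.0045], [0, 0, -2.1], 1],
    [[0.015, 0.0241, -0.0045], [0, 0, -2.1], 1],
    [[0.015, 0.0241, -0.0045], [0, 0, -2.1], 1],
    [[0.015, 0.0241, -0.0045], [0, 0, -2.1], 1],
    [[0.015, 0.0241, -0.0045], [0, 0, -2.1], 1],
    [[0.015, 0.0241, -0.0045], [0, 0, -2.1], 1],
  ],
)

```text
t: 0.82
ee_pos: [296.0, -405.7, 186.4]
orientation: [-3.141, 0.017, 0.0]
ft_force: [0.4, 0.4, -0.1]
width: 87.9
grasp_force: 0.0
```

>>> servo_tool(
  steps=[
    [[0.015, 0.0241, -0.0045], [0, 0, -2.1], 1],
    [[0.015, 0.0241, -0.0045], [0, 0, -2.1], 1],
    [[0.015, 0.0241, -0.0045], [0, 0, -2.1], 1],
    [[0.015, 0.0241, -0.0045], [0, 0, -2.1], 1],
    [[0.015, 0.0241, -0.0045], [0, 0, -2.1], 1],
    [[0.015, 0.0241, -0.0045], [0, 0, -2.1], 1],
    [[0.015, 0.0241, -0.0045], [0, 0, -2.1], 1],
    [[0.015, 0.0241, -0.0045], [0, 0, -2.1], 1],
  ],
)

```text
t: 1.48
ee_pos: [416.1, -212.9, 150.4]
orientation: [-3.105, 0.475, 0.0]
ft_force: [1.1, 0.4, 0.1]
width: 87.9
grasp_force: 0.0
```

```bash
cat >> h.py <<'E'
def closing():
    o=sensors.get_obs(); R=cv2.Rodrigues(np.array(o["orientation"],float))[0]
    return np.degrees(np.arctan2(R[1,1],R[0,1])),R[:,2].round(3),o
def mrect(d,m,z,name,big=True):
    k,l,s,c=cv2.connectedComponentsWithStats(m.astype(np.uint8),connectivity=4)
    for i in range(1,k):
        if s[i,4]<150: continue
        v,u=np.where(l==i); X=onplane(d,np.c_[u,v],z)[:,:2].astype(np.float32); r=cv2.minAreaRect(X)
        a=r[2] if r[1][0]<r[1][1] else r[2]+90
        print(name,s[i,:],"c",np.round(r[0],1),"size",np.round(r[1],1),"short-axis deg",round(a,1))
E
python3 - <<'E'
from h import *
a,z,o=closing();print(a,z,o["ee_pos"],o["qpos"].round(2),o["ft_force"],o["t"])
d=grab("wrist");c=d["color"];cv2.imwrite("pics/w1.png",c)
h=cv2.cvtColor(c,cv2.COLOR_BGR2HSV).astype(int)
mrect(d,(h[...,1]>130)&(h[...,2]>60)&((h[...,0]<16)|(h[...,0]>174)),14,"orange")
E
```

```text
-107.39262258718426 [-0.  0. -1.] [ 416.0590488  -212.89463218  150.43086359] [-0.5   0.3   2.03 -0.    0.81  1.38] [1.05329901 0.39404158 0.14102008] 1.4833
orange [ 164    0   34   76 1065] c [ 593.6 -171.6] size [12.9 63.6] short-axis deg 85.2
orange [524 112  36  52 398] c [ 408.9 -473.8] size [28.5 53.4] short-axis deg 55.7
orange [507 122  16  19 260] c [ 418.1 -456. ] size [14.7 21. ] short-axis deg 85.4
orange [ 265  173   39   53 1978] c [ 419.6 -216.1] size [39.7 56.5] short-axis deg 72.6
orange [  0 238  17  51 468] c [441.1 107.2] size [17.8 66.9] short-axis deg 57.3
```

View pics/w1.png

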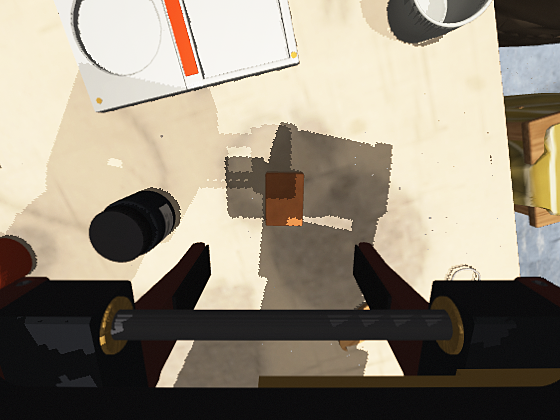

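The tile is centred at pixel (284,199) between the fingers; the orange tray strip shows at (180,35) and the dark pot at (130,225).

>>> servo_tool(
  steps=[
    [[0.0015, -0.0015, -0.014], [0, 0, 0], 1],
    [[0.0015, -0.0015, -0.014], [0, 0, 0], 1],
    [[0, 0, -0.014], [0, 0, 0], 1],
    [[0, 0, -0.014], [0, 0, 0], 1],
    [[0, 0, -0.014], [0, 0, 0], 1],
    [[0, 0, -0.014], [0, 0, 0], 1],
    [[0, 0, -0.014], [0, 0, 0], 1],
    [[0, 0, -0.014], [0, 0, 0], 1],
  ],
)

```text
t: 2.2
ee_pos: [418.6, -217.2, 37.9]
orientation: [-3.106, 0.472, 0.0]
ft_force: [0.1, -0.0, -0.5]
width: 87.7
grasp_force: 0.0
```

>>> servo_tool(
  steps=[
    [[0, 0, -0.012], [0, 0, 0], 1],
    [[0, 0, -0.01], [0, 0, 0], 1],
    [[0, 0, -0.008], [0, 0, 0], 1],
    [[0, 0, -0.005], [0, 0, 0], 1],
    [[0, 0, 0], [0, 0, 0], 1],
    [[0, 0, 0], [0, 0, 0], -1],
    [[0, 0, 0], [0, 0, 0], -1],
    [[0, 0, 0], [0, 0, 0], -1],
  ],
)

```text
t: 2.87
ee_pos: [419.0, -217.4, 4.2]
orientation: [3.106, -0.472, 0.002]
ft_force: [0.6, 0.1, -0.1]
width: 71.0
grasp_force: 0.0
```

>>> servo_tool(
  steps=[
    [[0, 0, 0], [0, 0, 0], -1],
    [[0, 0, 0], [0, 0, 0], -1],
    [[0, 0, 0], [0, 0, 0], -1],
    [[0, 0, 0], [0, 0, 0], -1],
    [[0, 0, 0], [0, 0, 0], -1],
    [[0, 0, 0], [0, 0, 0], -1],
    [[0, 0, 0], [0, 0, 0], -1],
    [[0, 0, 0], [0, 0, 0], -1],
  ],
)

```text
t: 3.53
ee_pos: [418.7, -217.2, 3.8]
orientation: [3.106, -0.472, 0.0]
ft_force: [0.3, 0.1, 3.2]
width: 40.8
grasp_force: 30.0
```

>>> servo_tool(
  steps=[
    [[0, 0, 0.008], [0, 0, 0], -1],
    [[0, 0, 0.016], [0, 0, 0], -1],
    [[0, 0, 0.018], [0, 0, 0], -1],
    [[0, 0, 0.018], [0, 0, 0], -1],
    [[0.01, 0, 0.015], [0, 0, 5], -1],
    [[0.01, 0, 0.015], [0, 0, 6.4], -1],
    [[0.01, 0, 0.01], [0, 0, 6.4], -1],
    [[0.01, 0, 0], [0, 0, 6.4], -1],
  ],
)

```text
t: 4.2
ee_pos: [460.2, -217.7, 106.2]
orientation: [3.133, 0.198, 0.005]
ft_force: [0.9, -0.1, -2.1]
width: 40.2
grasp_force: 30.0
```

>>> servo_tool(
  steps=[
    [[0.015, -0.001, 0], [0, 0, 6.5], -1],
    [[0.02, -0.001, 0], [0, 0, 6.5], -1],
    [[0.02, -0.001, 0], [0, 0, 6.5], -1],
    [[0.02, -0.001, 0], [0, 0, 6.5], -1],
    [[0.02, -0.001, 0], [0, 0, 6.5], -1],
    [[0.02, -0.001, 0], [0, 0, 6.5], -1],
    [[0.015, -0.001, 0], [0, 0, 6.5], -1],
    [[0.015, -0.001, 0], [0, 0, 6.5], -1],
  ],
)

```text
t: 4.87
ee_pos: [604.3, -225.0, 103.9]
orientation: [-2.731, -1.553, 0.0]
ft_force: [-0.4, -0.0, -1.6]
width: 40.7
grasp_force: 30.0
```

>>> servo_tool(
  steps=[
    [[0.006, 0, 0], [0, 0, 6.5], -1],
    [[0, 0, 0], [0, 0, 6.5], -1],
    [[0, 0, 0], [0, 0, 6.5], -1],
    [[0, 0, 0], [0, 0, 6.5], -1],
    [[0, 0, 0], [0, 0, 0], -1],
    [[0, 0, 0], [0, 0, 0], -1],
    [[0, 0, 0], [0, 0, 0], -1],
    [[0, 0, 0], [0, 0, 0], -1],
  ],
)

```text
t: 5.53
ee_pos: [609.5, -225.2, 103.8]
orientation: [-2.32, -2.118, 0.0]
ft_force: [0.3, -0.1, -0.2]
width: 40.3
grasp_force: 30.0
```

```bash
python3 - <<'E'
from h import *
a,z,o=closing();print(a,z,o["ee_pos"],o["qpos"].round(2),o["ft_force"],o["t"],o["width"])
d=grab("wrist");c=d["color"];cv2.imwrite("pics/w2.png",c)
h=cv2.cvtColor(c,cv2.COLOR_BGR2HSV).astype(int)
mrect(d,(h[...,1]>130)&(h[...,2]>60)&((h[...,0]<16)|(h[...,0]>174)),14,"orange")
E
```

```text
-5.213993401840869 [-0.  0. -1.] [ 609.52637112 -225.18894967  103.76575073] [-0.37  0.6   1.64  0.    0.9  -0.28] [ 0.26340367 -0.1153085  -0.20915952] 5.5333 40.2603054636226
orange [ 220  153  127   16 1935] c [ 615.3 -173.9] size [ 12.8 108.3] short-axis deg 84.8
orange [ 246  216   72   92 6284] c [ 604.8 -270.5] size [94.8 65.6] short-axis deg 174.7
```

View pics/w2.png

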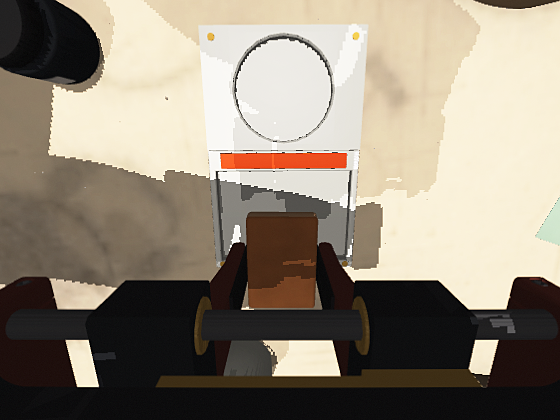

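The held tile is over the bay (strip at pixel (283,160)) with both bay side walls well clear; lowering it now.

>>> servo_tool(
  steps=[
    [[0.001, 0, -0.014], [0, 0, 0], -1],
    [[0, 0, -0.014], [0, 0, 0], -1],
    [[0, 0, -0.014], [0, 0, 0], -1],
    [[0, 0, -0.014], [0, 0, 0], -1],
    [[0, 0, -0.012], [0, 0, 0], -1],
    [[0, 0, -0.01], [0, 0, 0], -1],
    [[0, 0, -0.006], [0, 0, 0], -1],
    [[0, 0, -0.004], [0, 0, 0], -1],
  ],
)

```text
t: 6.25
ee_pos: [610.1, -225.0, 14.2]
orientation: [-2.317, -2.12, 0.001]
ft_force: [-0.0, 0.1, -0.2]
width: 40.6
grasp_force: 30.0
```

>>> servo_tool(
  steps=[
    [[0, 0, -0.002], [0, 0, 0], -1],
    [[0, 0, -0.002], [0, 0, 0], -1],
    [[0, 0, -0.001], [0, 0, 0], -1],
    [[0, 0, -0.0005], [0, 0, 0], -1],
    [[0, 0, 0], [0, 0, 0], -1],
    [[0, 0, 0], [0, 0, 0], -1],
    [[0, 0, 0], [0, 0, 0], -1],
    [[0, 0, 0], [0, 0, 0], -1],
  ],
)

```text
t: 6.92
ee_pos: [610.8, -225.3, 10.5]
orientation: [2.317, 2.121, 0.0]
ft_force: [-0.4, 0.1, 0.1]
width: 40.6
grasp_force: 30.0
```

>>> servo_tool(
  steps=[
    [[0, 0, 0], [0, 0, 0], 0.2],
    [[0, 0, 0], [0, 0, 0], 0.2],
    [[0, 0, 0], [0, 0, 0], 0.2],
    [[0, 0, 0], [0, 0, 0], 0.2],
    [[0, 0, 0], [0, 0, 0], 0.2],
    [[0, 0, 0], [0, 0, 0], 0.2],
    [[0, 0, 0], [0, 0, 0], 0.2],
    [[0, 0, 0], [0, 0, 0], 0.2],
  ],
)

```text
t: 7.58
ee_pos: [610.6, -225.2, 10.2]
orientation: [2.318, 2.121, 0.0]
ft_force: [-0.6, 0.6, -0.0]
width: 52.7
grasp_force: 0.0
```

>>> servo_tool(
  steps=[
    [[0, 0, 0.008], [0, 0, 0], 0.2],
    [[0, 0, 0.02], [0, 0, 0], 0.2],
    [[0, 0, 0.025], [0, 0, 0], 1],
    [[0, 0, 0.025], [0, 0, 0], 1],
    [[-0.01, 0.01, 0.025], [0, 0, 0], 1],
    [[-0.015, 0.015, 0.025], [0, 0, 0], 1],
    [[-0.02, 0.02, 0.02], [0, 0, 0], 1],
    [[-0.022, 0.02, 0.012], [0, 0, 0], 1],
  ],
)

```text
t: 8.25
ee_pos: [544.3, -160.2, 173.1]
orientation: [2.316, 2.118, 0.003]
ft_force: [-0.1, -0.3, -0.2]
width: 86.7
grasp_force: 0.0
```

>>> servo_tool(
  steps=[
    [[-0.02, 0.02, 0], [0, 0, 0], 1],
    [[-0.02, 0.02, 0], [0, 0, 0], 1],
    [[-0.02, 0.02, 0], [0, 0, 0], 1],
    [[-0.02, 0.02, 0], [0, 0, 0], 1],
    [[-0.012, 0.01, 0], [0, 0, 0], 1],
    [[-0.005, 0.004, 0], [0, 0, 0], 1],
    [[0, 0, 0], [0, 0, 0], 1],
    [[0, 0, 0], [0, 0, 0], 1],
  ],
)

```text
t: 8.92
ee_pos: [447.6, -66.5, 170.8]
orientation: [2.316, 2.12, 0.002]
ft_force: [-0.5, -0.8, -0.7]
width: 87.6
grasp_force: 0.0
```

```bash
python3 - <<'E'
from h import *
a,z,o=closing();print(a,z,o["ee_pos"],o["qpos"].round(2),o["t"],o["width"])
d=grab("wrist");c=d["color"];cv2.imwrite("pics/w3.png",c);P=cloud(d)
m=(abs(P[...,2]-72)<6)&(abs(P[...,0]-446)<60)&(abs(P[...,1]+64)<60);v,u=np.where(m)
X=onplane(d,np.c_[u,v],72)[:,:2].astype(np.float32);print(len(X),cv2.minEnclosingCircle(X),X.mean(0),P[m].mean(0))
for s in("scene",):
    e=grab(s);h=cv2.cvtColor(e["color"],cv2.COLOR_BGR2HSV).astype(int);b=np.zeros(h.shape[:2],bool);b[150:235,270:350]=1
    mrect(e,b&(h[...,1]>130)&(h[...,2]>50)&((h[...,0]<16)|(h[...,0]>174)),20,"scene orange")
E
```

```text
-5.0631919675327115 [ 0.002 -0.    -1.   ] [447.63510418 -66.51148651 170.80306186] [-0.17  0.25  2.04 -0.    0.85 -0.09] 8.9167 87.62977072080365
2169 ((445.2620849609375, -65.58892822265625), 25.424131393432617) [445.2616  -65.14178] [445.24675381 -65.28496521  71.47338999]
```

View pics/w3.png

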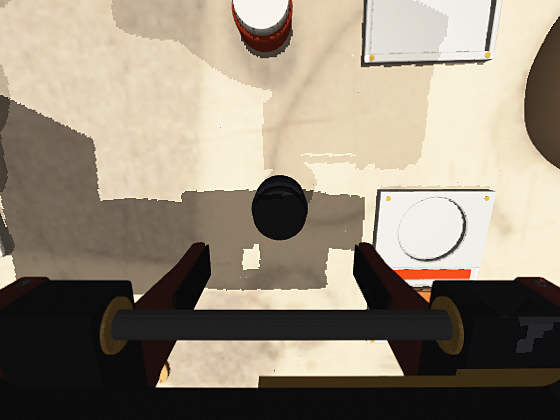

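The dark pot's cap is at pixel (279,207), within 3 mm of the fingers' centre; the vase edge is at (555,90).

>>> servo_tool(
  steps=[
    [[-0.002, 0.001, -0.01], [0, 0, 0], 1],
    [[0, 0, -0.016], [0, 0, 0], 1],
    [[0, 0, -0.016], [0, 0, 0], 1],
    [[0, 0, -0.016], [0, 0, 0], 1],
    [[0, 0, -0.016], [0, 0, 0], 1],
    [[0, 0, -0.016], [0, 0, 0], 1],
    [[0, 0, -0.016], [0, 0, 0], 1],
    [[0, 0, -0.016], [0, 0, 0], 1],
  ],
)

```text
t: 9.68
ee_pos: [445.7, -66.0, 47.2]
orientation: [2.318, 2.119, 0.001]
ft_force: [-0.2, -0.6, -0.4]
width: 87.9
grasp_force: 0.0
```

>>> servo_tool(
  steps=[
    [[0, 0, -0.014], [0, 0, 0], 1],
    [[0, 0, -0.01], [0, 0, 0], 1],
    [[0, 0, -0.005], [0, 0, 0], 1],
    [[0, 0, 0], [0, 0, 0], 1],
    [[0, 0, 0], [0, 0, 0], -1],
    [[0, 0, 0], [0, 0, 0], -1],
    [[0, 0, 0], [0, 0, 0], -1],
    [[0, 0, 0], [0, 0, 0], -1],
  ],
)

```text
t: 10.35
ee_pos: [445.1, -65.3, 19.8]
orientation: [2.317, 2.12, 0.001]
ft_force: [-0.2, -0.5, 0.0]
width: 64.5
grasp_force: 0.0
```

>>> servo_tool(
  steps=[
    [[0, 0, 0], [0, 0, 0], -1],
    [[0, 0, 0], [0, 0, 0], -1],
    [[0, 0, 0], [0, 0, 0], -1],
    [[0, 0, 0], [0, 0, 0], -1],
    [[0, 0, 0], [0, 0, 0], -1],
    [[0, 0, 0], [0, 0, 0], -1],
    [[0, 0, 0], [0, 0, 0], -1],
    [[0, 0, 0], [0, 0, 0], -1],
  ],
)

```text
t: 11.02
ee_pos: [445.1, -65.3, 19.6]
orientation: [2.317, 2.12, 0.001]
ft_force: [-0.7, 0.3, 6.0]
width: 55.9
grasp_force: 30.0
```

>>> servo_tool(
  steps=[
    [[0, 0, 0.008], [0, 0, 0], -1],
    [[0, 0, 0.015], [0, 0, 0], -1],
    [[0, 0, 0.015], [0, 0, 0], -1],
    [[0, 0, 0.015], [0, 0, 0], -1],
    [[0, 0, 0.015], [0, 0, 0], -1],
    [[0, 0, 0.015], [0, 0, 0], -1],
    [[0, 0, 0.012], [0, 0, 0], -1],
    [[0.004, 0.007, 0.005], [0, 0, 3], -1],
  ],
)

```text
t: 11.68
ee_pos: [448.3, -58.7, 120.8]
orientation: [2.262, 2.179, 0.001]
ft_force: [-0.0, 0.4, -1.5]
width: 55.7
grasp_force: 29.9
```

>>> servo_tool(
  steps=[
    [[0.009, 0.014, 0], [0, 0, 5], -1],
    [[0.012, 0.02, 0], [0, 0, 6], -1],
    [[0.012, 0.02, 0], [0, 0, 6], -1],
    [[0.012, 0.02, 0], [0, 0, 6], -1],
    [[0.012, 0.02, 0], [0, 0, 6], -1],
    [[0.012, 0.02, 0], [0, 0, 6], -1],
    [[0.012, 0.02, 0], [0, 0, 6], -1],
    [[0.012, 0.02, 0], [0, 0, 6], -1],
  ],
)

```text
t: 12.35
ee_pos: [541.3, 96.8, 119.2]
orientation: [-1.196, -2.904, 0.001]
ft_force: [0.1, -0.1, -2.9]
width: 55.3
grasp_force: 29.9
```

>>> servo_tool(
  steps=[
    [[0.012, 0.02, 0], [0, 0, 6], -1],
    [[0.012, 0.02, 0], [0, 0, 6], -1],
    [[0.012, 0.02, 0], [0, 0, 6], -1],
    [[0.012, 0.02, 0], [0, 0, 6], -1],
    [[0.012, 0.02, 0], [0, 0, 6], -1],
    [[0.008, 0.014, 0], [0, 0, 6], -1],
    [[0.004, 0.006, 0], [0, 0, 3], -1],
    [[0, 0, 0], [0, 0, 0], -1],
  ],
)

```text
t: 13.02
ee_pos: [613.8, 217.2, 119.0]
orientation: [-0.161, -3.137, -0.0]
ft_force: [-0.7, -0.6, -2.7]
width: 55.7
grasp_force: 29.9
```

```bash
python3 - <<'E'
from h import *
a,z,o=closing();print(a,z,o["ee_pos"],o["qpos"].round(2),o["t"],o["width"])
d=grab("wrist");c=d["color"];cv2.imwrite("pics/w4.png",c)
h=cv2.cvtColor(c,cv2.COLOR_BGR2HSV).astype(int)
mrect(d,(h[...,2]<60),14,"dark")
E
```

```text
84.10826390675722 [-0.  0. -1.] [613.79146032 217.17646749 119.0423836 ] [ 0.32  0.58  1.63  0.    0.93 -1.15] 13.0167 55.6844427823464
dark [319   0  62  40 514] c [454.6 288.7] size [44.7 29.4] short-axis deg 163.9
dark [115  18  56  49 996] c [462.4 122.6] size [24.5 52. ] short-axis deg 28.1
dark [    0   161   560   259 75870] c [720.  205.4] size [685.4 312.1] short-axis deg 174.0
dark [536 218  24  27 350] c [662.4 477.5] size [28.4 22.2] short-axis deg 99.2
dark [467 371  41  14 224] c [837. 435.] size [49.  17.9] short-axis deg 167.4
```

View pics/w4.png

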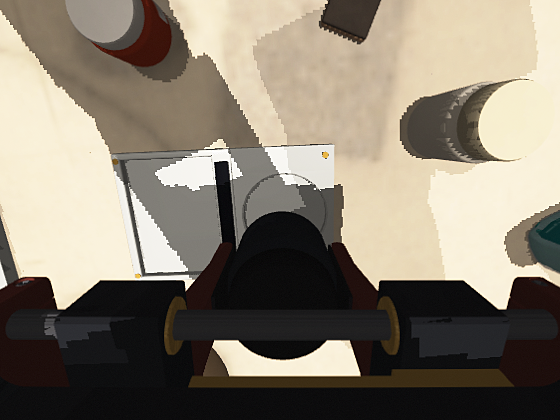

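The tray strip's robot-side end is at pixel (222,161); tray robot-side corners are at about (334,145) and (112,153). I'll cast those to get the tray pose.

```bash
python3 - <<'E'
from h import *
d=grab("wrist")
c=d["color"];h=cv2.cvtColor(c,cv2.COLOR_BGR2HSV)
m=np.zeros((420,560),np.uint8);m[155:235,205:240]=(h[155:235,205:240,2]<60)
k=cv2.connectedComponentsWithStats(m)
q=[(334,145),(112,153),(325,155),(117,161)]
X=onplane(d,q,14)[:,:2];print(X.round(1),np.linalg.norm(X[0]-X[1]))
y=X[0]-X[1];y/=np.linalg.norm(y);x=np.array([y[1],-y[0]]);O=(X[0]+X[1])/2+65*x
print("yaw",np.degrees(np.arctan2(x[1],x[0])),"O",O,"well",O+55*y,"bay",O-52*y)
v,u=np.where(m>0);S=onplane(d,np.c_[u,v],14)[:,:2]-X[:2].mean(0)
sx,sy=S@x,S@y;print("strip x",np.percentile(sx,[1,99]),"y",np.percentile(sy[sx<40],[2,50,98]))
E
```

```text
[[555.  270.9]
 [540.5  70.2]
 [563.  262.2]
 [548.   72.8]] 201.21961661151332
yaw -4.124045579771851 O [612.5716738  165.83374163] well [616.52705592 220.69132955] bay [608.8320398  113.96838578]
strip x [12.46985883 81.41826664] y [-7.81606911 -1.61766125  4.51083019]
```

>>> servo_tool(
  steps=[
    [[0.0015, 0.0012, -0.014], [0, 0, 0], -1],
    [[0.0015, 0.0012, -0.014], [0, 0, 0], -1],
    [[0, 0, -0.014], [0, 0, 0], -1],
    [[0, 0, -0.014], [0, 0, 0], -1],
    [[0, 0, -0.012], [0, 0, 0], -1],
    [[0, 0, -0.01], [0, 0, 0], -1],
    [[0, 0, -0.006], [0, 0, 0], -1],
    [[0, 0, -0.004], [0, 0, 0], -1],
  ],
)

```text
t: 13.78
ee_pos: [616.1, 218.0, 29.7]
orientation: [-0.167, -3.136, 0.001]
ft_force: [0.3, 0.6, -1.9]
width: 55.8
grasp_force: 29.9
```

>>> servo_tool(
  steps=[
    [[0, 0, -0.002], [0, 0, 0], -1],
    [[0, 0, -0.002], [0, 0, 0], -1],
    [[0, 0, -0.001], [0, 0, 0], -1],
    [[0, 0, 0], [0, 0, 0], -1],
    [[0, 0, 0], [0, 0, 0], -1],
    [[0, 0, 0], [0, 0, 0], -1],
    [[0, 0, 0], [0, 0, 0], -1],
    [[0, 0, 0], [0, 0, 0], -1],
  ],
)

```text
t: 14.45
ee_pos: [616.8, 218.3, 26.5]
orientation: [0.167, 3.137, 0.0]
ft_force: [0.2, 0.3, -1.6]
width: 55.3
grasp_force: 29.9
```

>>> servo_tool(
  steps=[
    [[0, 0.001, -0.0005], [0, 0, 0], -1],
    [[0, 0, -0.0005], [0, 0, 0], -1],
    [[0, 0, 0], [0, 0, 0], -1],
    [[0, 0, 0], [0, 0, 0], 0.5],
    [[0, 0, 0], [0, 0, 0], 0.7],
    [[0, 0, 0], [0, 0, 0], 0.9],
    [[0, 0, 0], [0, 0, 0], 0.9],
    [[0, 0, 0], [0, 0, 0], 0.9],
  ],
)

```text
t: 15.12
ee_pos: [616.6, 219.2, 25.1]
orientation: [0.167, 3.137, -0.0]
ft_force: [0.8, -0.1, -0.7]
width: 82.8
grasp_force: 0.0
```

>>> servo_tool(
  steps=[
    [[0, 0, 0], [0, 0, 0], 1],
    [[0, 0, 0.008], [0, 0, 0], 1],
    [[0, 0, 0.015], [0, 0, 0], 1],
    [[0, 0, 0.022], [0, 0, 0], 1],
    [[0, 0, 0.025], [0, 0, 0], 1],
    [[0, 0, 0.025], [0, 0, 0], 1],
    [[-0.01, -0.005, 0.025], [0, 0, 0], 1],
    [[-0.018, -0.012, 0.02], [0, 0, 0], 1],
  ],
)

```text
t: 15.78
ee_pos: [590.7, 203.3, 169.0]
orientation: [0.166, 3.132, 0.003]
ft_force: [0.0, 0.2, 1.0]
width: 87.8
grasp_force: 0.0
```

>>> servo_tool(
  steps=[
    [[-0.02, -0.012, 0], [0, 0, 0], 1],
    [[-0.022, -0.013, 0], [0, 0, 0], 1],
    [[-0.022, -0.013, 0], [0, 0, 0], 1],
    [[-0.022, -0.013, 0], [0, 0, 0], 1],
    [[-0.022, -0.013, 0], [0, 0, 0], 1],
    [[-0.02, -0.013, 0], [0, 0, 0], 1],
    [[-0.014, -0.008, 0], [0, 0, 0], 1],
    [[0, 0, 0], [0, 0, 0], 1],
  ],
)

```text
t: 16.45
ee_pos: [443.9, 116.0, 166.1]
orientation: [-0.168, -3.136, 0.001]
ft_force: [0.4, 0.3, -0.6]
width: 87.9
grasp_force: 0.0
```

```bash
python3 - <<'E'
from h import *
a,z,o=closing();print(a,z,o["ee_pos"],o["qpos"].round(2),o["t"],o["width"])
d=grab("wrist");c=d["color"];cv2.imwrite("pics/w5.png",c);P=cloud(d)
m=(abs(P[...,2]-61)<6)&(abs(P[...,0]-446)<60)&(abs(P[...,1]-117)<60);v,u=np.where(m)
X=onplane(d,np.c_[u,v],61)[:,:2].astype(np.float32);print(len(X),cv2.minEnclosingCircle(X),X.mean(0),P[m].mean(0))
e=grab("scene");cv2.imwrite("pics/s5.png",cv2.resize(e["color"][140:300,140:380],None,fx=3,fy=3))
E
```

```text
83.87845384242657 [-0.001 -0.    -1.   ] [443.86728762 115.95201886 166.13937031] [ 0.23  0.27  2.03 -0.    0.85 -1.23] 16.45 87.9346756026296
1802 ((445.1513671875, 114.81716918945312), 23.839841842651367) [444.86475 114.80779] [444.80771447 114.81427138  61.1663228 ]
```

View pics/s5.png

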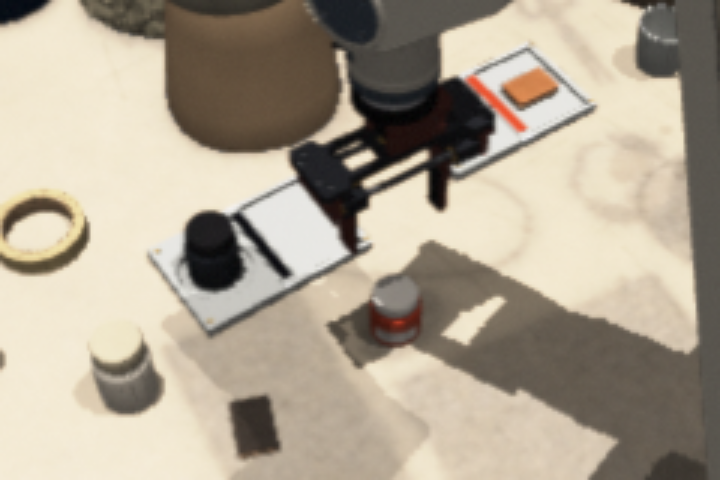

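The crop shows the dark pot upright in its well (210,245) and the orange tile flat in its bay (530,88). Next is the orange pot.

>>> servo_tool(
  steps=[
    [[0.001, -0.001, -0.01], [0, 0, 0], 1],
    [[0, 0, -0.016], [0, 0, 0], 1],
    [[0, 0, -0.016], [0, 0, 0], 1],
    [[0, 0, -0.016], [0, 0, 0], 1],
    [[0, 0, -0.016], [0, 0, 0], 1],
    [[0, 0, -0.016], [0, 0, 0], 1],
    [[0, 0, -0.016], [0, 0, 0], 1],
    [[0, 0, -0.016], [0, 0, 0], 1],
  ],
)

```text
t: 17.22
ee_pos: [448.8, 116.7, 41.7]
orientation: [0.166, 3.137, 0.0]
ft_force: [0.9, -0.2, -1.0]
width: 87.7
grasp_force: 0.0
```

>>> servo_tool(
  steps=[
    [[0, 0, -0.012], [0, 0, 0], 1],
    [[0, 0, -0.009], [0, 0, 0], 1],
    [[0, 0, -0.005], [0, 0, 0], 1],
    [[0, 0, 0], [0, 0, 0], 1],
    [[0, 0, 0], [0, 0, 0], -1],
    [[0, 0, 0], [0, 0, 0], -1],
    [[0, 0, 0], [0, 0, 0], -1],
    [[0, 0, 0], [0, 0, 0], -1],
  ],
)

```text
t: 17.88
ee_pos: [448.1, 116.3, 17.8]
orientation: [0.167, 3.136, 0.001]
ft_force: [-1.1, 0.4, 0.0]
width: 64.8
grasp_force: 0.0
```

>>> servo_tool(
  steps=[
    [[0, 0, 0], [0, 0, 0], -1],
    [[0, 0, 0], [0, 0, 0], -1],
    [[0, 0, 0], [0, 0, 0], -1],
    [[0, 0, 0], [0, 0, 0], -1],
    [[0, 0, 0], [0, 0, 0], -1],
    [[0, 0, 0], [0, 0, 0], -1],
    [[0, 0, 0], [0, 0, 0], -1],
    [[0, 0, 0], [0, 0, 0], -1],
  ],
)

```text
t: 18.55
ee_pos: [447.7, 116.1, 17.6]
orientation: [0.167, 3.137, -0.0]
ft_force: [-0.7, -2.0, 6.5]
width: 51.5
grasp_force: 30.0
```

>>> servo_tool(
  steps=[
    [[0, 0, 0.008], [0, 0, 0], -1],
    [[0, 0, 0.015], [0, 0, 0], -1],
    [[0, 0, 0.015], [0, 0, 0], -1],
    [[0, 0, 0.015], [0, 0, 0], -1],
    [[0, 0, 0.015], [0, 0, 0], -1],
    [[0, 0, 0.015], [0, 0, 0], -1],
    [[0, 0, 0.012], [0, 0, 0], -1],
    [[0.005, -0.005, 0.005], [0, 0, 0], -1],
  ],
)

```text
t: 19.22
ee_pos: [452.6, 111.6, 118.9]
orientation: [0.166, 3.136, 0.001]
ft_force: [-0.2, -0.3, -1.7]
width: 51.6
grasp_force: 30.0
```

>>> servo_tool(
  steps=[
    [[0.01, -0.014, 0], [0, 0, 0], -1],
    [[0.015, -0.02, 0], [0, 0, 0], -1],
    [[0.015, -0.02, 0], [0, 0, 0], -1],
    [[0.015, -0.02, 0], [0, 0, 0], -1],
    [[0.015, -0.02, 0], [0, 0, 0], -1],
    [[0.015, -0.02, 0], [0, 0, 0], -1],
    [[0.015, -0.02, 0], [0, 0, 0], -1],
    [[0.015, -0.02, 0], [0, 0, 0], -1],
  ],
)

```text
t: 19.88
ee_pos: [568.1, -44.3, 116.8]
orientation: [-0.167, -3.136, -0.0]
ft_force: [0.3, 0.3, -2.1]
width: 51.9
grasp_force: 30.0
```

>>> servo_tool(
  steps=[
    [[0.015, -0.02, 0], [0, 0, 0], -1],
    [[0.015, -0.02, 0], [0, 0, 0], -1],
    [[0.012, -0.02, 0], [0, 0, 0], -1],
    [[0.009, -0.012, 0], [0, 0, 0], -1],
    [[0.004, -0.004, 0], [0, 0, 0], -1],
    [[0, 0, 0], [0, 0, 0], -1],
    [[0, 0, 0], [0, 0, 0], -1],
    [[0, 0, 0], [0, 0, 0], -1],
  ],
)

```text
t: 20.55
ee_pos: [621.7, -118.0, 116.8]
orientation: [-0.166, -3.136, -0.001]
ft_force: [0.0, 0.4, -0.5]
width: 51.9
grasp_force: 30.0
```

>>> servo_tool(
  steps=[
    [[0.001, -0.001, -0.014], [0, 0, 0], -1],
    [[0, 0, -0.014], [0, 0, 0], -1],
    [[0, 0, -0.014], [0, 0, 0], -1],
    [[0, 0, -0.014], [0, 0, 0], -1],
    [[0, 0, -0.012], [0, 0, 0], -1],
    [[0, 0, -0.01], [0, 0, 0], -1],
    [[0, 0, -0.006], [0, 0, 0], -1],
    [[0, 0, -0.004], [0, 0, 0], -1],
  ],
)

```text
t: 21.22
ee_pos: [623.1, -119.7, 27.8]
orientation: [-0.167, -3.136, -0.0]
ft_force: [-0.3, -0.7, -1.6]
width: 51.6
grasp_force: 30.0
```

>>> servo_tool(
  steps=[
    [[0, 0, -0.002], [0, 0, 0], -1],
    [[0, 0, -0.002], [0, 0, 0], -1],
    [[0, 0, -0.001], [0, 0, 0], -1],
    [[0, 0, -0.0005], [0, 0, 0], -1],
    [[0, 0, 0], [0, 0, 0], -1],
    [[0, 0, 0], [0, 0, 0], -1],
    [[0, 0, 0], [0, 0, 0], -1],
    [[0, 0, 0], [0, 0, 0], -1],
  ],
)

```text
t: 21.88
ee_pos: [623.8, -119.8, 23.9]
orientation: [0.167, 3.137, -0.0]
ft_force: [-0.3, -0.2, -0.4]
width: 52.2
grasp_force: 30.0
```

>>> servo_tool(
  steps=[
    [[0, 0, -0.0005], [0, 0, 0], -1],
    [[0, 0, 0], [0, 0, 0], 0.5],
    [[0, 0, 0], [0, 0, 0], 0.7],
    [[0, 0, 0], [0, 0, 0], 0.9],
    [[0, 0, 0], [0, 0, 0], 0.9],
    [[0, 0, 0], [0, 0, 0], 0.9],
    [[0, 0, 0], [0, 0, 0], 0.9],
    [[0, 0, 0], [0, 0, 0], 0.9],
  ],
)

```text
t: 22.55
ee_pos: [623.6, -119.8, 23.1]
orientation: [-0.167, -3.137, 0.0]
ft_force: [0.1, -0.3, -0.1]
width: 83.5
grasp_force: 0.0
```

>>> servo_tool(
  steps=[
    [[0, 0, 0.005], [0, 0, 0], 0.9],
    [[0, 0, 0.015], [0, 0, 0], 0.9],
    [[0, 0, 0.025], [0, 0, 0], 1],
    [[0, 0, 0.025], [0, 0, 0], 1],
    [[0, 0, 0.025], [0, 0, 0], 1],
    [[-0.004, 0.01, 0.02], [0, 0, 0], 1],
    [[-0.01, 0.02, 0.015], [0, 0, -2], 1],
    [[-0.012, 0.026, 0.01], [0, 0, -2], 1],
  ],
)

```text
t: 23.22
ee_pos: [599.0, -64.5, 166.7]
orientation: [0.281, 3.124, -0.001]
ft_force: [-0.3, 0.3, -0.6]
width: 87.8
grasp_force: 0.0
```

>>> servo_tool(
  steps=[
    [[-0.012, 0.028, 0], [0, 0, -1], 1],
    [[-0.012, 0.028, 0], [0, 0, -1], 1],
    [[-0.012, 0.028, 0], [0, 0, -1], 1],
    [[-0.012, 0.028, 0], [0, 0, -1], 1],
    [[-0.012, 0.028, 0], [0, 0, -1], 1],
    [[-0.012, 0.028, 0], [0, 0, -1], 1],
    [[-0.012, 0.028, 0], [0, 0, -1], 1],
    [[-0.012, 0.028, 0], [0, 0, -1], 1],
  ],
)

```text
t: 23.88
ee_pos: [501.1, 161.5, 164.7]
orientation: [0.495, 3.101, 0.001]
ft_force: [0.1, -0.5, 0.6]
width: 87.7
grasp_force: 0.0
```

>>> servo_tool(
  steps=[
    [[-0.012, 0.028, 0], [0, 0, -1], 1],
    [[-0.012, 0.028, 0], [0, 0, -1], 1],
    [[-0.012, 0.028, 0], [0, 0, -1], 1],
    [[-0.012, 0.026, 0], [0, 0, -1], 1],
    [[-0.01, 0.022, 0], [0, 0, -1], 1],
    [[-0.006, 0.008, 0], [0, 0, -1], 1],
    [[0, 0, 0], [0, 0, -1], 1],
    [[0, 0, 0], [0, 0, 0], 1],
  ],
)

```text
t: 24.55
ee_pos: [437.6, 300.5, 164.1]
orientation: [0.681, 3.066, 0.001]
ft_force: [-0.1, -0.8, 1.1]
width: 88.2
grasp_force: 0.0
```

```bash
python3 - <<'E'
from h import *
a,z,o=closing();print(a,z,o["ee_pos"],o["qpos"].round(2),o["t"],o["width"])
d=grab("wrist");c=d["color"];cv2.imwrite("pics/w6.png",c)
P=cloud(d);V=cv2.cvtColor(c,cv2.COLOR_BGR2HSV)[...,2]
b=(abs(P[...,0]-433)<90)&(abs(P[...,1]-300)<90)
mrect(d,b&(P[...,2]>7)&(P[...,2]<25),12,"bydepth");mrect(d,b&(V<75),12,"dark")
E
```

```text
64.96085301474105 [ 0.001  0.    -1.   ] [437.57733121 300.54718704 164.14370645] [ 0.58  0.37  1.88 -0.    0.89 -0.55] 24.55 88.22376560479132
bydepth [ 261  174   36   54 1873] c [436.3 298.4] size [39.4 60.8] short-axis deg 64.9
dark [ 199  152  132   91 4667] c [429.9 291.3] size [166.8  71.5] short-axis deg 129.4
dark [    0   242   560   178 64214] c [605.5 221.5] size [806.7 274.4] short-axis deg 154.8
```

View pics/w6.png

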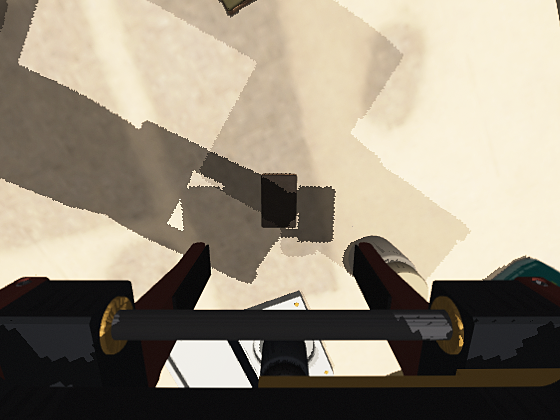

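The black tile is at pixel (279,200), aligned with the fingers. The cream pot stands near the right finger at (385,260), so I'll bias the grasp about 5 mm away from it.

>>> servo_tool(
  steps=[
    [[-0.003, 0.0, -0.01], [0, 0, 0], 1],
    [[-0.003, 0, -0.016], [0, 0, 0], 1],
    [[0, 0, -0.02], [0, 0, 0], 1],
    [[0, 0, -0.018], [0, 0, 0], 1],
    [[0, 0, -0.012], [0, 0, 0], 1],
    [[0, 0, -0.005], [0, 0, 0], 1],
    [[0, 0, 0], [0, 0, 0], 1],
    [[0, 0, 0], [0, 0, 0], 1],
  ],
)

```text
t: 25.27
ee_pos: [431.9, 299.7, 82.1]
orientation: [-0.683, -3.066, 0.001]
ft_force: [-0.1, 0.4, 0.2]
width: 88.0
grasp_force: 0.0
```

```bash
python3 - <<'E'
from h import *
a,z,o=closing();print(a,o["ee_pos"])
d=grab("wrist");P=cloud(d)
b=(abs(P[...,0]-433)<70)&(abs(P[...,1]-300)<70)
mrect(d,b&(P[...,2]>7)&(P[...,2]<20),12,"tile")
print(sensors.get_obs()["ee_pos"])
d=grab("scene");P=cloud(d);q=P[(abs(P[...,0]-545)<50)&(abs(P[...,1]-373)<50)&(abs(P[...,2]-94)<8)];print((q.min(0)+q.max(0))/2,len(q))
E
```

```text
64.87353011630938 [431.8543094  299.67539824  82.08549947]
tile [ 258  194   48   69 3145] c [435.9 298.6] size [39.3 61. ] short-axis deg 64.7
[432.11691213 299.99726264  82.56799389]
[544.17942244 374.47640557  91.91246072] 206
```

>>> servo_tool(
  steps=[
    [[0, 0, -0.012], [0, 0, 0], 1],
    [[0, 0, -0.015], [0, 0, 0], 1],
    [[0, 0, -0.015], [0, 0, 0], 1],
    [[0, 0, -0.014], [0, 0, 0], 1],
    [[0, 0, -0.012], [0, 0, 0], 1],
    [[0, 0, -0.008], [0, 0, 0], 1],
    [[0, 0, -0.003], [0, 0, 0], 1],
    [[0, 0, 0], [0, 0, 0], 1],
  ],
)

```text
t: 26.03
ee_pos: [431.3, 300.0, 2.5]
orientation: [-0.682, -3.066, 0.001]
ft_force: [-0.3, -0.3, -0.5]
width: 87.7
grasp_force: 0.0
```

>>> servo_tool(
  steps=[
    [[0, 0, 0], [0, 0, 0], -1],
    [[0, 0, 0], [0, 0, 0], -1],
    [[0, 0, 0], [0, 0, 0], -1],
    [[0, 0, 0], [0, 0, 0], -1],
    [[0, 0, 0], [0, 0, 0], -1],
    [[0, 0, 0], [0, 0, 0], -1],
    [[0, 0, 0], [0, 0, 0], -1],
    [[0, 0, 0], [0, 0, 0], -1],
  ],
)

```text
t: 26.7
ee_pos: [431.7, 300.2, 3.3]
orientation: [0.682, 3.067, 0.0]
ft_force: [0.5, -0.5, 1.7]
width: 39.6
grasp_force: 30.0
```

>>> servo_tool(
  steps=[
    [[0, 0, 0], [0, 0, 0], -1],
    [[0, 0, 0], [0, 0, 0], -1],
    [[0, 0, 0], [0, 0, 0], -1],
    [[0, 0, 0], [0, 0, 0], -1],
    [[0, 0, 0], [0, 0, 0], -1],
    [[0, 0, 0], [0, 0, 0], -1],
    [[0, 0, 0], [0, 0, 0], -1],
    [[0, 0, 0], [0, 0, 0], -1],
  ],
)

```text
t: 27.37
ee_pos: [431.7, 300.2, 3.3]
orientation: [0.682, 3.067, 0.0]
ft_force: [-0.6, -0.2, 4.0]
width: 39.8
grasp_force: 30.0
```

>>> servo_tool(
  steps=[
    [[0, 0, 0.008], [0, 0, 0], -1],
    [[0, 0, 0.018], [0, 0, 0], -1],
    [[0, 0, 0.02], [0, 0, 0], -1],
    [[0, 0, 0.02], [0, 0, 0], -1],
    [[0, 0, 0.02], [0, 0, 0], -1],
    [[0, 0, 0.02], [0, 0, 0], -1],
    [[0, 0, 0.016], [0, 0, 0], -1],
    [[0.006, -0.006, 0.008], [0, 0, 0], -1],
  ],
)

```text
t: 28.03
ee_pos: [437.8, 295.0, 135.4]
orientation: [0.68, 3.065, 0.003]
ft_force: [0.0, 1.4, -0.5]
width: 39.5
grasp_force: 30.0
```

```bash
python3 - <<'E'
import numpy as np
for n in("scene0","side0"):
    P=np.load(n+".npz")["P"].reshape(-1,3)
    P=P[(P[:,0]>680)&(P[:,0]<860)&(P[:,1]>-80)&(P[:,1]<230)]
    for z in range(30,500,50):
        q=P[(P[:,2]>z)&(P[:,2]<z+50)]
        if len(q)>20: print(n,z,len(q),np.percentile(q[:,:2],[1,99],axis=0).round().tolist())
E
```

```text
scene0 30 680 [[716.0, -44.0], [853.0, 134.0]]
scene0 80 694 [[721.0, -41.0], [849.0, 128.0]]
scene0 130 657 [[726.0, -30.0], [848.0, 121.0]]
scene0 180 572 [[728.0, -30.0], [837.0, 130.0]]
scene0 230 722 [[727.0, -22.0], [842.0, 134.0]]
scene0 280 786 [[726.0, -25.0], [850.0, 134.0]]
scene0 330 865 [[725.0, -24.0], [844.0, 134.0]]
scene0 380 1025 [[725.0, -40.0], [857.0, 135.0]]
scene0 430 1390 [[726.0, -42.0], [857.0, 136.0]]
scene0 480 24 [[781.0, -47.0], [848.0, 133.0]]
side0 30 372 [[735.0, -74.0], [859.0, -26.0]]
side0 80 398 [[741.0, -68.0], [859.0, -21.0]]
side0 130 406 [[748.0, -62.0], [859.0, -22.0]]
side0 180 375 [[752.0, -56.0], [859.0, -21.0]]
side0 230 381 [[756.0, -55.0], [859.0, -26.0]]
side0 280 592 [[754.0, -55.0], [859.0, 122.0]]
side0 330 1247 [[741.0, -54.0], [858.0, 125.0]]
side0 380 1589 [[738.0, -54.0], [859.0, 124.0]]
side0 430 2184 [[735.0, -54.0], [859.0, 128.0]]
side0 480 61 [[739.0, -52.0], [859.0, 106.0]]
```

>>> servo_tool(
  steps=[
    [[0.01, -0.01, 0], [0, 0, -4], -1],
    [[0.012, -0.013, 0], [0, 0, -6], -1],
    [[0.013, -0.014, 0], [0, 0, -6], -1],
    [[0.013, -0.014, 0], [0, 0, -6], -1],
    [[0.013, -0.014, 0], [0, 0, -6], -1],
    [[0.013, -0.014, 0], [0, 0, -6], -1],
    [[0.013, -0.014, 0], [0, 0, -6], -1],
    [[0.013, -0.014, 0], [0, 0, -6], -1],
  ],
)

```text
t: 28.7
ee_pos: [538.1, 185.7, 132.8]
orientation: [-1.833, -2.551, 0.001]
ft_force: [-0.4, 0.2, -0.3]
width: 39.6
grasp_force: 30.0
```

>>> servo_tool(
  steps=[
    [[0.013, -0.014, 0], [0, 0, -6], -1],
    [[0.013, -0.014, -0.005], [0, 0, -6], -1],
    [[0.013, -0.014, -0.01], [0, 0, -6], -1],
    [[0.013, -0.014, -0.01], [0, 0, -5], -1],
    [[0.008, -0.01, -0.005], [0, 0, 0], -1],
    [[0.002, -0.003, 0], [0, 0, 0], -1],
    [[0, 0, 0], [0, 0, 0], -1],
    [[0, 0, 0], [0, 0, 0], -1],
  ],
)

```text
t: 29.37
ee_pos: [599.2, 118.3, 103.3]
orientation: [-2.297, -2.142, 0.0]
ft_force: [-0.0, 0.7, 0.1]
width: 39.6
grasp_force: 30.0
```

```bash
python3 - <<'E'
from h import *
a,z,o=closing();print(a,z,o["ee_pos"],o["t"],o["width"])
d=grab("wrist");c=d["color"];cv2.imwrite("pics/w7.png",c)
V=cv2.cvtColor(c,cv2.COLOR_BGR2HSV)[...,2];mrect(d,V<60,14,"dark")
print(sensors.get_obs()["ee_pos"])
E
```

```text
-3.9990957998417396 [-0.001  0.    -1.   ] [599.21958874 118.28981365 103.28996329] 29.3667 39.60917538364837
dark [ 259   39   86   95 6367] c [622.3 226.3] size [70.9 67.3] short-axis deg 143.3
dark [ 232  158  126   17 1882] c [613.1 164.8] size [ 13.7 107.8] short-axis deg 86.7
dark [    0   196   560   224 67597] c [588.8   8.1] size [262.4 643.7] short-axis deg 86.0
[599.20558801 118.64707636 103.50321931]
```

View pics/w7.png

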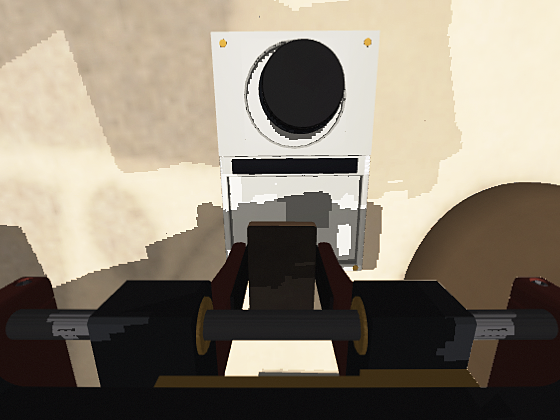

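The tile hangs over the bay, strip at (294,166), dark pot standing within its well; the vase at (520,230) is clear.

>>> servo_tool(
  steps=[
    [[0.001, 0, -0.014], [0, 0, 0], -1],
    [[0, 0, -0.014], [0, 0, 0], -1],
    [[0, 0, -0.014], [0, 0, 0], -1],
    [[0, 0, -0.014], [0, 0, 0], -1],
    [[0, 0, -0.012], [0, 0, 0], -1],
    [[0, 0, -0.01], [0, 0, 0], -1],
    [[0, 0, -0.006], [0, 0, 0], -1],
    [[0, 0, -0.004], [0, 0, 0], -1],
  ],
)

```text
t: 30.08
ee_pos: [600.2, 118.2, 13.9]
orientation: [-2.299, -2.141, 0.002]
ft_force: [0.3, 0.3, -0.5]
width: 39.7
grasp_force: 30.0
```

>>> servo_tool(
  steps=[
    [[0, 0, -0.002], [0, 0, 0], -1],
    [[0, 0, -0.002], [0, 0, 0], -1],
    [[0, 0, -0.001], [0, 0, 0], -1],
    [[0, 0, -0.0005], [0, 0, 0], -1],
    [[0, 0, 0], [0, 0, 0], -1],
    [[0, 0, 0], [0, 0, 0], -1],
    [[0, 0, 0], [0, 0, 0], -1],
    [[0, 0, 0], [0, 0, 0], -1],
  ],
)

```text
t: 30.75
ee_pos: [600.8, 118.2, 9.9]
orientation: [2.299, 2.141, 0.001]
ft_force: [0.2, 0.3, -0.2]
width: 39.4
grasp_force: 30.0
```

>>> servo_tool(
  steps=[
    [[0, 0, -0.0005], [0, 0, 0], -1],
    [[0, 0, 0], [0, 0, 0], -1],
    [[0, 0, 0], [0, 0, 0], 0.2],
    [[0, 0, 0], [0, 0, 0], 0.2],
    [[0, 0, 0], [0, 0, 0], 0.2],
    [[0, 0, 0], [0, 0, 0], 0.2],
    [[0, 0, 0], [0, 0, 0], 0.2],
    [[0, 0, 0], [0, 0, 0], 0.2],
  ],
)

```text
t: 31.42
ee_pos: [600.6, 118.2, 9.2]
orientation: [-2.299, -2.141, 0.0]
ft_force: [-0.1, -0.1, 0.1]
width: 52.2
grasp_force: 0.0
```

>>> servo_tool(
  steps=[
    [[0, 0, 0.008], [0, 0, 0], 0.2],
    [[0, 0, 0.02], [0, 0, 0], 0.2],
    [[0, 0, 0.025], [0, 0, 0], 0.2],
    [[0, 0, 0.03], [0, 0, 0], 0.2],
    [[-0.01, 0, 0.03], [0, 0, 0], 0.2],
    [[-0.02, 0, 0.03], [0, 0, 0], 0.2],
    [[-0.03, 0, 0.03], [0, 0, 0], 0.2],
    [[-0.03, 0, 0.02], [0, 0, 0], 0.2],
  ],
)

```text
t: 32.08
ee_pos: [511.4, 118.3, 204.6]
orientation: [2.298, 2.139, 0.005]
ft_force: [1.1, -0.4, 1.2]
width: 52.9
grasp_force: 0.0
```

>>> servo_tool(
  steps=[
    [[-0.02, -0.01, 0.01], [0, 0, 0], 0.2],
    [[-0.02, -0.01, 0.01], [0, 0, 0], 0.2],
    [[-0.02, -0.01, 0.01], [0, 0, 0], 0.2],
    [[-0.02, -0.01, 0.01], [0, 0, 0], 0.2],
    [[-0.02, -0.01, 0.01], [0, 0, 0], 0.2],
    [[-0.01, -0.01, 0.01], [0, 0, 0], 0.2],
    [[0, 0, 0], [0, 0, 0], 0.2],
    [[0, 0, 0], [0, 0, 0], 0.2],
  ],
)

```text
t: 32.75
ee_pos: [401.5, 58.1, 262.6]
orientation: [2.299, 2.139, 0.004]
ft_force: [-0.4, -0.4, -0.6]
width: 52.8
grasp_force: 0.0
```

```bash
python3 - <<'E'
from h import *
e=grab("scene");P=cloud(e);cv2.imwrite("pics/s8.png",cv2.resize(e["color"][130:310,140:390],None,fx=3,fy=3))
for n,c,z in(("opot",(620,-119),67),("dpot",(617,220),78)):
    q=P[(abs(P[...,0]-c[0])<45)&(abs(P[...,1]-c[1])<45)&(abs(P[...,2]-z)<7)];print(n,len(q),(q.min(0)+q.max(0))/2 if len(q) else"")
f=grab("side");cv2.imwrite("pics/d8.png",cv2.resize(f["color"][150:320,160:360],None,fx=3,fy=3))
E
```

```text
opot 16 [ 621.21523624 -115.23304648   65.83970372]
dpot 187 [614.34151721 220.10193003  77.07396252]
```

View pics/s8.png

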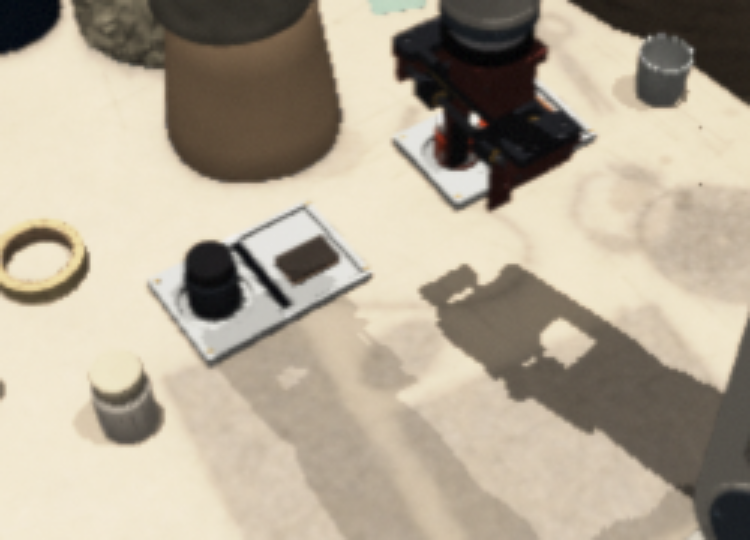

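View pics/d8.png

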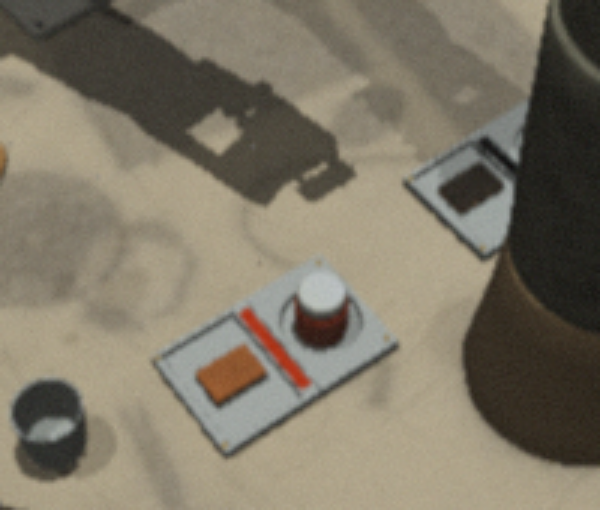

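The two crops show both pots upright in their wells, at (210,280) and (322,308), and both tiles flat in their bays, at (307,258) and (231,375). The cream pot and the cup have not moved.

```bash
python3 -c "
from workcell import close_job
print(close_job())"
```

```text
the job is handed in; nothing more can be done
None
```

The job is handed in at about 33 s: in the last pictures both pots stood upright in their own colour's wells, both tiles lay flat in their bays, and the cream pot and cup had not visibly moved; the hand-in returned no verdict.

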